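# Close the clean canisters from the pile of lids

## Task

The washed canisters are dry, so close the three open ones: take the pile of lids apart and seat each lid flat on the canister whose mouth it fits. The measuring cup now covering the knob of the top lid must come off first and be parked meanwhile; its home is upside down over the knob of the largest canister's lid, so put it back there once that lid is on. Do not tip any canister or shove it away from its place, including the one that is already closed.

Things in the scene. Friction and masses are not known exactly. Their poses are not given: they have to be found in the camera images.
- cup: small whitish measuring cup, hollow, 40 mm tall, 55 mm across at the rim, 40 at the base, 30 g. Starts upside down over the knob of the topmost lid, rim on its flange. Origin at the centre of the closed base, z from base to rim: upside down, the origin is its highest point and z points down. Grip it across its sides from above, about 15 mm above the rim edge, where it is 50 mm wide.
- lid_s: small white lid: flange 70 mm across; black knob on top (22 mm across); hollow dark tapered ring below (42 mm across at its lower edge, 54 under the flange). Origin on the axis at the ring's lower edge, z up: flange from 20 to 24 mm, knob from 24 to 42 mm. Top of the pile, under the cup. Fits the 58 mm mouth; seated, its flange lies flat on the rim.
- lid_m: middle white lid: flange 88 mm across; black knob on top (22 mm across); hollow dark tapered ring below (60 mm across at its lower edge, 72 under the flange). Origin on the axis at the ring's lower edge, z up: flange from 20 to 24 mm, knob from 24 to 42 mm. Middle of the pile, its knob inside the small lid's ring. Fits the 76 mm mouth; seated, its flange lies flat on the rim.
- lid_l: large white lid: flange 106 mm across; black knob on top (22 mm across); hollow dark tapered ring below (78 mm across at its lower edge, 90 under the flange). Origin on the axis at the ring's lower edge, z up: flange from 20 to 24 mm, knob from 24 to 42 mm. Bottom of the pile, ring on the table, its knob inside the middle lid's ring. Fits the 94 mm mouth; seated, its flange lies flat on the rim.
- canister_s: small open canister: round steel, 64 mm across outside, mouth 58 mm across, 75 mm tall, 3 mm wall, empty, loose (0.4 kg). Origin at the centre of its underside, z up; rim at z = 75 mm. Takes the small lid.
- canister_m: middle open canister: round steel, 82 mm across outside, mouth 76 mm across, 90 mm tall, 3 mm wall, empty, loose (0.6 kg). Origin at the centre of its underside, z up; rim at z = 90 mm. Takes the middle lid.
- canister_l: large open canister: round steel, 100 mm across outside, mouth 94 mm across, 105 mm tall, 3 mm wall, empty, loose (0.9 kg). Origin at the centre of its underside, z up; rim at z = 105 mm. Takes the large lid.
- canister_closed: a fourth canister of the small size that is already closed: 64 mm across, rim at z = 75 mm, its lid fixed on it (flange 70 mm across, top at z = 79 mm, knob 22 mm across up to z = 97 mm). Origin at the centre of its underside, z up. Stays closed where it stands; the cup may be parked over its knob meanwhile.
There are look-alikes about, which are no part of the job. Leave any red look-alike of the lid_s alone.

How it is judged (in metres and radians):
At the end, for the whole second after the job is handed in: Each lid is seated on its own canister: centred within 6 mm, height within 3 mm, level within 0.06 rad. The cup is upside down over the large lid's knob, within 18 mm of its axis, rim on the flange (height within 3 mm). Canisters upright, all at rest (horizontal distance between lid_s and canister_s below 0.006 m and z of lid_s in the frame of canister_s between 0.052 and 0.0575 m and angle between each of lid_s, canister_s, lid_m, canister_m, lid_l, canister_l's own z axis and vertical below 0.06 rad and linear speed of each of lid_s, lid_m, lid_l, cup below 0.01 m/s and horizontal distance between lid_m and canister_m below 0.006 m and z of lid_m in the frame of canister_m between 0.067 and 0.0725 m and horizontal distance between lid_l and canister_l below 0.006 m and z of lid_l in the frame of canister_l between 0.082 and 0.0875 m and horizontal distance between cup and lid_l below 0.018 m and z of cup in the frame of lid_l between 0.061 and 0.067 m and angle between cup's own z axis and vertical above 3.05 rad); the robot touches nothing.
It fails at once if the small open canister is tipped or pushed more than 40 mm from where it stood (angle between canister_s's own z axis and vertical above 0.35 rad or distance of canister_s from where it was at the start of the episode above 0.04 m).
It fails at once if the middle canister is tipped or pushed more than 40 mm from where it stood (angle between canister_m's own z axis and vertical above 0.35 rad or distance of canister_m from where it was at the start of the episode above 0.04 m).
It fails at once if the large canister is tipped or pushed more than 40 mm from where it stood (angle between canister_l's own z axis and vertical above 0.35 rad or distance of canister_l from where it was at the start of the episode above 0.04 m).
It fails at once if the closed canister is tipped or pushed more than 40 mm from where it stood (angle between canister_closed's own z axis and vertical above 0.35 rad or distance of canister_closed from where it was at the start of the episode above 0.04 m).
It also fails if it takes over 112 s, if anything falls off the work surface, if the arm or the gripper's body presses on something with over 40 N, if the wrist force passes 120 N, or if a joint passes its speed limit or range.

## Robot

A 6-joint arm with a two-finger parallel gripper is mounted at the origin on a cart in front of the work surface, level with it; the furniture and walls round the work are solid. World frame = base frame: x ahead of the robot, y to its left, z up, the work surface at z = 0. Lengths are in mm, angles in degrees, forces in N, time in s.
With the tool pointing down it reaches from about 350 to 875 mm from the base axis. Payload 4.2 kg.
Tool frame: the origin (TCP) lies midway between the tips of the shut fingers; the grasp point (between the pads) lies 19 mm behind it; z points along the fingers, y is the line along which they close (so a half turn about z gives the same grasp; the last joint's range is limited). The gripper opens to 85 mm and grips with 20 to 120 N. Pads are 22 mm wide; open, the fingers measure 114 mm over their backs; the gripper's body (76 mm by 85 mm) begins 54 mm behind the grasp point. The pads swing forward as they close: fully open they stand 13 mm farther back than shut.
Start: joints at [91.478, 22.042, 0.453, 0, -68.411, -14.817], TCP at [144.158, 608.126, 231.312] pointing down, gripper open.
Joint ranges: [-179.83, 179.83], [-69.29, 118.12], [-61.27, 80.66], [-181.25, 117.63], [-171.15, -9.14], [-177.46, 177.46]. Speed limits (degrees/s): [159.86, 159.86, 180, 180, 180, 180].

## Interface

Orientations are given as [roll, pitch, yaw] about the fixed x, y, z axes, in that order (R = Rz(yaw) Ry(pitch) Rx(roll)).
In Python, from cell import robot, optics, order gives the robot as it stands.
- The arm moves only by the tool drive_tool, never from a script. Its arguments are lists of equal length, an entry for each row: "xyz": the shift along the tool's x, y, z in mm, a list of three; "turn": the turn, a rotation vector about the tool's x, y, z in rad, a list of three; "hand": the opening, from 0 (shut) to 1 (fully open). A call has 1 to 5 rows; each row is the pose to reach, as a shift and turn from the pose commanded when the call began, along the tool's axes at that moment; what a row does not reach only later rows make up. A row lasts 1/8 s, in which the tool goes at most 62.5 mm and 10.7 degrees, less where a joint would pass 70% of its speed; a pose out of reach is approached as far as the arm can. A call with a gripper value outside its range is refused whole. The fingers move at their own pace and stop on an object; the grip force is fixed at half the most. Time passes only in rows, so rows that repeat a pose let the fingers close. It gives the time, the measured TCP pose, the force and the opening at its end, in the units of the state.
- robot.observe(): the state, without advancing time (a new reading comes with each control period).
- optics.read_camera(name): name is "scene" or "top" or "wrist"; returns a dict with "img" (420x560x3 uint8, blue, green, red), "fov_y" (degrees; the focal length in pixels is half the picture's height over the tangent of half this angle, whatever the lens; pixels are square), "cx", "cy" (the principal point, pixels), "eye" and "rotation" of the camera in the world; the wrist camera has in their place "tool_from_camera" (4x4, takes a point from camera to tool coordinates, whose origin is the TCP and whose axes are the flange's). Camera axes: x right, y down, z forward; pixel columns grow to the right and rows downward; lengths in mm; the calibration is good to about 2 mm. A picture is of the moment at which its call begins: read the wrist's pose just before it. There is no depth.
- order.sign_off(): hands the job in, once; it reports no verdict.
The state is a dict: "time_s": time; "joint_positions": joint angles; "qvel": joint speeds; "tau": joint torques, N m; "ee_pos": TCP position; "orientation": TCP orientation; "force": force on the tool from outside, world axes, zero at the start; "ft_torque": the same for the moment, N m; "width": finger opening in mm.
Only numpy, scipy, OpenCV 4.12 (cv2) and the standard library are available. Lean on these libraries where they do the work, as an engineer would, in place of code of your own. Each camera call takes 0.05 s, during which the arm holds its last target. There are 200 camera calls.

## Working session

There is one attempt and no reset: what is moved stays moved. The work goes in short steps, Python scripts to look and compute and a tool call to move; the robot and the scene stay as the last step left them, time stands still between calls to the robot, and variables do not carry over. Pictures are saved under pics/ and viewed, on a budget of 14 in all, crops included, one or two more only if the job needs it, and the job is handed in when it is done.

Besides the shell and the picture viewer there is one more tool, called by a JSON object that holds its "method" and its "body", one argument or row to a line. drive_tool: Moves the arm, as the interface text tells. Its arguments: {"type":"object","properties":{"xyz":{"type":"array"},"turn":{"type":"array"},"hand":{"type":"array"}},"required":["xyz","turn","hand"]}

```bash
mkdir -p pics; ls; cat > h.py <<'E'
import numpy as np, cv2
from scipy.spatial.transform import Rotation as R
from cell import robot, optics, order
def cam(n):
    s=robot.observe(); c=optics.read_camera(n)
    if n=='wrist':
        T=np.eye(4); T[:3,:3]=R.from_euler('xyz',s['orientation'],degrees=True).as_matrix(); T[:3,3]=s['ee_pos']
        M=T@np.array(c['tool_from_camera']); c['eye']=M[:3,3]; c['rotation']=M[:3,:3]
    c['eye']=np.array(c['eye']).ravel(); c['rotation']=np.array(c['rotation']); c['f']=210/np.tan(np.radians(c['fov_y'])/2)
    return c
def ray(c,u,v,z):
    d=c['rotation']@np.array([(u-c['cx'])/c['f'],(v-c['cy'])/c['f'],1.]); return c['eye']+d*(z-c['eye'][2])/d[2]
def proj(c,p):
    q=c['rotation'].T@(np.array(p)-c['eye']); return c['cx']+c['f']*q[0]/q[2], c['cy']+c['f']*q[1]/q[2]
def togo(p):
    s=robot.observe(); M=R.from_euler('xyz',s['orientation'],degrees=True).as_matrix(); return M.T@(np.array(p)-s['ee_pos'])
E
python3 - <<'E'
from h import *
s=robot.observe();print(s)
for n in ['scene','top','wrist']:
    c=cam(n); cv2.imwrite(f'pics/{n}0.png',c['img']); print(n,c['fov_y'],c['cx'],c['cy'],c['eye'],c['rotation'].round(3).tolist())
E
```

```text
pics
{'time_s': 0.0, 'joint_positions': array([ 9.14788109e+01,  2.20926258e+01,  3.80713852e-01, -2.80186745e-02,
       -6.84118682e+01, -1.48165135e+01]), 'qvel': array([ 0.03491048,  0.04064891,  0.02914266,  0.04884771, -0.01849827,
       -0.08944601]), 'tau': array([ 7.07764684e-04, -3.92293417e+01,  1.88407177e+01,  4.18635070e+00,
       -4.50573396e-03, -5.16657607e-06]), 'ee_pos': array([144.03248863, 607.58481511, 230.21083887]), 'orientation': array([ 1.79873676e+02, -6.48882365e-03, -1.33480325e+01]), 'force': array([0.87524045, 0.55517843, 0.40364144]), 'ft_torque': array([-0.02483358,  0.0429735 ,  0.01455561]), 'width': 85.59944182850191}
scene 43.9331721196249 278.4844091495471 205.1970652863272 [-110.62096665 -590.46181161  808.35977859] [-132.083, 0.774, -52.774]
top 47.05817585027524 278.54691160949756 204.9479496387673 [ 327.98442551 -146.21096976 1232.4866077 ] [-172.422, 0.261, -89.314]
wrist 58.20875864853927 285.4476019482077 210.95643359691556 [224.97525196 588.49077333 371.93365147] [[-0.233, -0.922, -0.308], [-0.973, 0.221, 0.071], [0.002, 0.316, -0.949]]
```

```bash
python3 - <<'E'
s=open('h.py').read()
s=s.replace("c['rotation']=np.array(c['rotation']);","c['rotation']=np.array(c['rotation']); c['rotation']=c['rotation'] if c['rotation'].shape==(3,3) else R.from_euler('xyz',c['rotation'],degrees=True).as_matrix();")
open('h.py','w').write(s)
import cv2,numpy as np
a,b=[cv2.resize(cv2.imread(f'pics/{n}0.png'),None,fx=1.42,fy=1.42) for n in('scene','top')]
cv2.imwrite('pics/s1.png',a);cv2.imwrite('pics/t1.png',b)
E
```

```text
(no output)
```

View pics/top0.png

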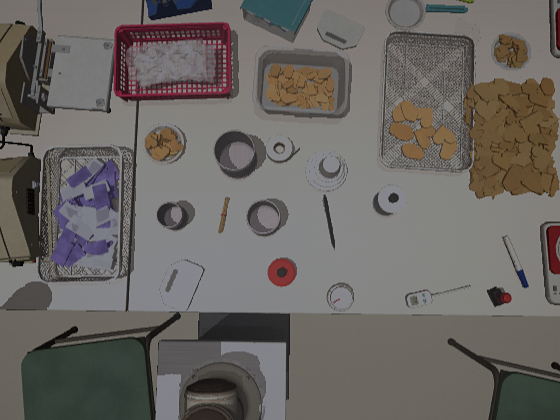

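View pics/scene0.png

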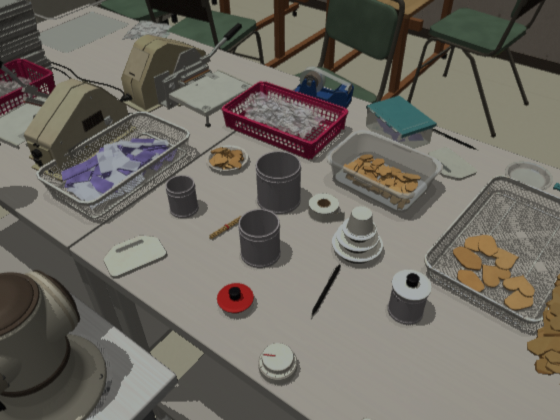

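```bash
python3 - <<'E'
from h import *
c=cam('top'); sc=cam('scene')
for n,u,v,z in [('L',236,153,105),('M',266,216,90),('S',172,214,75),('cup',331,163,112),('closed',393,198,97),('lidl',326,171,24),('red',282,272,42)]:
    p=ray(c,u,v,z); print(n,p.round(),'scene px',np.round(proj(sc,p)), 'px/mm',c['f']/(c['eye'][2]-z))
im=cv2.resize(c['img'][110:310,130:430],None,fx=2.66,fy=2.66,interpolation=cv2.INTER_CUBIC)
im=np.clip(im*1.5,0,255).astype(np.uint8)
cv2.imwrite('pics/crop1.png',im)
E
```

```text
L [602. -36. 105.] scene px [278. 167.] px/mm 0.4277631292099242
M [ 453. -110.   90.] scene px [262. 224.] px/mm 0.4221469172605444
S [457. 118.  75.] scene px [183. 185.] px/mm 0.4166762675642059
cup [ 579. -262.  112.] scene px [363. 213.] px/mm 0.43043548770479856
closed [ 499. -411.   97.] scene px [412. 278.] px/mm 0.42474935079062337
lidl [ 577. -259.   24.] scene px [357. 243.] px/mm 0.39909188598277623
red [ 321. -149.   42.] scene px [236. 292.] px/mm 0.4051261024966374
```

View pics/crop1.png

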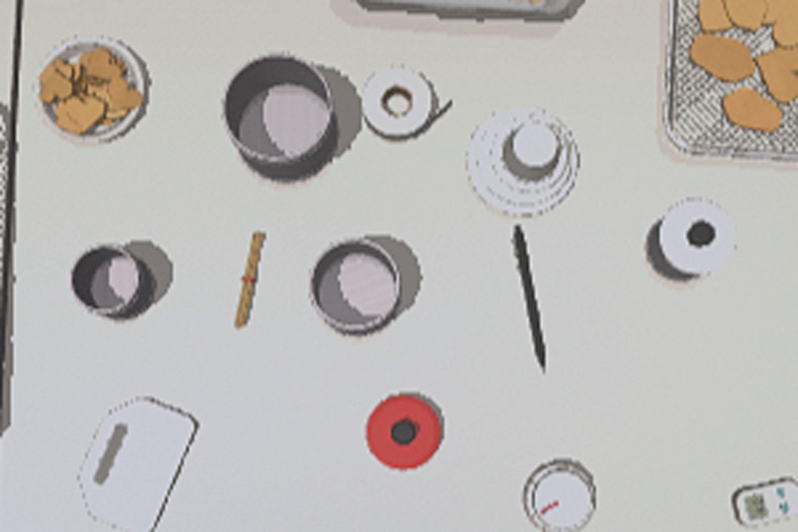

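{"method": "drive_tool", "body": {
  "xyz": [
    [0,0,-50],
    [0,0,-90]
  ],
  "turn": [
    [0,0,-0.12],
    [0,0,-0.233]
  ],
  "hand": [1,1]
}}

```text
time_s: 0.5
ee_pos: [144.3, 608.2, 322.7]
orientation: [-180.0, -0.0, 0.2]
force: [0.6, 0.6, 0.3]
width: 85.5
```

{"method": "drive_tool", "body": {
  "xyz": [
    [40,45,0],
    [80,90,0],
    [120,135,0],
    [160,185,0],
    [200,230,0]
  ],
  "turn": [
    [0,0,0],
    [0,0,0],
    [0,0,0],
    [0,0,0],
    [0,0,0]
  ],
  "hand": [1,1,1,1,1]
}}

```text
time_s: 1.12
ee_pos: [345.0, 376.4, 321.5]
orientation: [-180.0, -0.0, 0.0]
force: [0.8, 0.9, 1.2]
width: 85.4
```

{"method": "drive_tool", "body": {
  "xyz": [
    [25,50,0],
    [55,105,0],
    [85,160,0],
    [110,210,0],
    [135,265,0]
  ],
  "turn": [
    [0,0,0],
    [0,0,0],
    [0,0,0],
    [0,0,0],
    [0,0,0]
  ],
  "hand": [1,1,1,1,1]
}}

```text
time_s: 1.75
ee_pos: [479.8, 111.5, 321.4]
orientation: [-180.0, -0.0, 0.0]
force: [1.3, 1.2, 0.2]
width: 85.0
```

{"method": "drive_tool", "body": {
  "xyz": [
    [10,60,0],
    [20,120,0],
    [30,180,0],
    [40,240,0],
    [40,300,0]
  ],
  "turn": [
    [0,0,0],
    [0,0,0],
    [0,0,0],
    [0,0,0],
    [0,0,0]
  ],
  "hand": [1,1,1,1,1]
}}

```text
time_s: 2.38
ee_pos: [519.5, -188.8, 321.1]
orientation: [-180.0, 0.0, 0.0]
force: [1.1, 1.0, -0.7]
width: 85.5
```

{"method": "drive_tool", "body": {
  "xyz": [
    [30,36,20],
    [60,73,60],
    [60,73,60]
  ],
  "turn": [
    [0,0,0],
    [0,0,0],
    [0,0,0]
  ],
  "hand": [1,1,1]
}}

```text
time_s: 2.75
ee_pos: [578.4, -261.3, 254.2]
orientation: [-179.8, 0.7, -0.2]
force: [-0.3, 1.0, -0.4]
width: 85.2
```

```bash
python3 - <<'E'
from h import *
c=cam('wrist'); cv2.imwrite('pics/w1.png',c['img'])
print(robot.observe()['ee_pos'],c['eye'],[proj(c,(579,-262,z)) for z in (112,72,24)])
E
```

```text
[ 578.76101663 -260.64131139  257.69986192] [ 663.13367631 -262.61952332  394.81535493] [(np.float64(286.2456728990905), np.float64(194.17832489486054)), (np.float64(286.2820216860004), np.float64(181.22816631710828)), (np.float64(286.3160435223716), np.float64(169.10704169182011))]
```

View pics/w1.png

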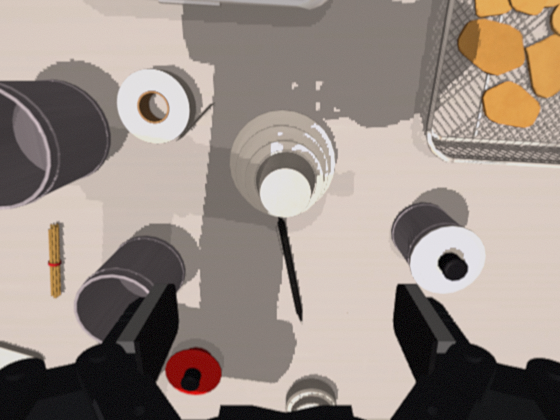

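{"method": "drive_tool", "body": {
  "xyz": [
    [0,0,50],
    [0,0,100],
    [0,0,130],
    [0,0,130]
  ],
  "turn": [
    [0,0,0],
    [0,0,0],
    [0,0,0],
    [0,0,0]
  ],
  "hand": [1,1,1,1]
}}

```text
time_s: 3.3
ee_pos: [578.4, -258.7, 131.1]
orientation: [-180.0, 0.1, 0.1]
force: [-0.1, -0.9, 0.5]
width: 85.7
```

```bash
python3 - <<'E'
from h import *
c=cam('wrist'); cv2.imwrite('pics/w2.png',c['img'])
s=robot.observe();print(s['ee_pos'],s['orientation'])
# cup top: bright whitish region near expected px
u,v=proj(c,(580,-262,112)); print(u,v,c['img'][int(v),int(u)])
g=c['img'].min(axis=2); m=(g>c['img'][int(v),int(u)].min()-25).astype(np.uint8)
n,l,st,ce=cv2.connectedComponentsWithStats(m); k=l[int(v),int(u)]; print(st[k],ce[k],ray(c,*ce[k],112))
E
```

```text
[ 579.82934503 -259.34731065  133.15228869] [ 1.79936711e+02 -9.63776293e-02  1.04203262e-01]
291.2617183545784 266.7039666357067 [220 230 233]
[  227   130   333   290 33358] [392.2759458  276.90676899] [ 574.57379325 -310.20824526  112.        ]
```

View pics/w2.png

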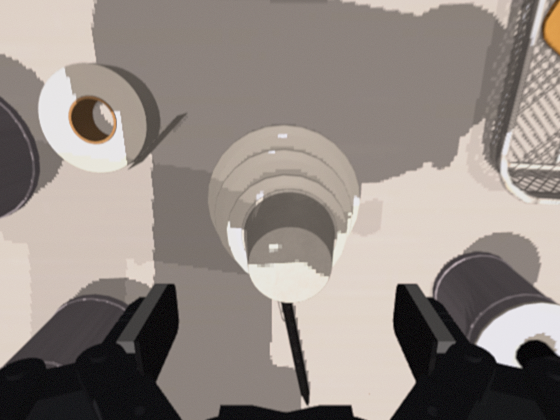

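{"method": "drive_tool", "body": {
  "xyz": [
    [2,1.6,25],
    [2,1.6,45],
    [2,1.6,55],
    [2,1.6,61],
    [2,1.6,61]
  ],
  "turn": [
    [0,0,0],
    [0,0,0],
    [0,0,0],
    [0,0,0],
    [0,0,0]
  ],
  "hand": [1,1,1,1,1]
}}

```text
time_s: 3.98
ee_pos: [581.9, -261.4, 71.2]
orientation: [180.0, -0.1, 0.0]
force: [0.3, -0.3, 0.5]
width: 85.8
```

{"method": "drive_tool", "body": {
  "xyz": [
    [0,0,0],
    [0,0,0],
    [0,0,0],
    [0,0,0],
    [0,0,0]
  ],
  "turn": [
    [0,0,0],
    [0,0,0],
    [0,0,0],
    [0,0,0],
    [0,0,0]
  ],
  "hand": [0.5,0.4,0.4,0.4,0.4]
}}

```text
time_s: 4.6
ee_pos: [581.9, -261.6, 71.1]
orientation: [180.0, -0.1, 0.0]
force: [-0.4, -0.3, 5.1]
width: 50.6
```

{"method": "drive_tool", "body": {
  "xyz": [
    [0,0,-5],
    [0,0,-15],
    [0,0,-40],
    [0,0,-80],
    [0,0,-110]
  ],
  "turn": [
    [0,0,0],
    [0,0,0],
    [0,0,0],
    [0,0,0],
    [0,0,0]
  ],
  "hand": [0.4,0.4,0.4,0.4,0.4]
}}

```text
time_s: 5.22
ee_pos: [581.5, -261.4, 182.2]
orientation: [180.0, -0.1, 0.0]
force: [0.5, -0.8, -0.5]
width: 50.3
```

```bash
python3 - <<'E'
from h import *
c=cam('wrist'); cv2.imwrite('pics/w3.png',c['img'])
s=robot.observe();print(s['ee_pos'],s['orientation'],s['force'],s['width'])
t=cam('top'); print(proj(t,(450,-262,0)),proj(t,(430,-300,0)), ray(t,330,210,0),ray(t,350,235,0))
E
```

```text
[ 583.53787534 -262.35273232  186.92055084] [ 1.79803817e+02 -4.79537432e-01  6.97288122e-02] [-0.25122105  0.25577216  3.53006711] 50.68423168874771
(np.float64(326.44401149370896), np.float64(221.6732931172727)) (np.float64(341.309812380584), np.float64(229.62615107382624)) [ 480.27041462 -271.17908054    0.        ] [ 416.49784259 -322.11839714    0.        ]
```

View pics/w3.png

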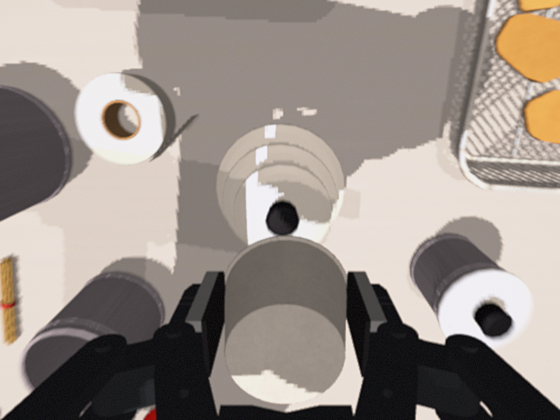

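{"method": "drive_tool", "body": {
  "xyz": [
    [-50,28,0],
    [-100,57,0],
    [-150,86,0],
    [-190,110,50],
    [-190,110,100]
  ],
  "turn": [
    [0,0,0],
    [0,0,0],
    [0,0,0],
    [0,0,0],
    [0,0,0]
  ],
  "hand": [0.4,0.4,0.4,0.4,0.4]
}}

```text
time_s: 5.95
ee_pos: [389.2, -372.5, 80.1]
orientation: [180.0, -0.1, -0.2]
force: [1.6, 0.1, -0.7]
width: 50.9
```

{"method": "drive_tool", "body": {
  "xyz": [
    [0,0,40],
    [0,0,65],
    [0,0,74],
    [0,0,79],
    [0,0,79]
  ],
  "turn": [
    [0,0,0],
    [0,0,0],
    [0,0,0],
    [0,0,0],
    [0,0,0]
  ],
  "hand": [0.4,0.4,0.4,0.4,0.4]
}}

```text
time_s: 6.58
ee_pos: [391.8, -371.6, 1.8]
orientation: [180.0, -0.1, 0.0]
force: [-0.5, -0.9, -0.3]
width: 50.6
```

{"method": "drive_tool", "body": {
  "xyz": [
    [0,0,1],
    [0,0,2],
    [0,0,2]
  ],
  "turn": [
    [0,0,0],
    [0,0,0],
    [0,0,0]
  ],
  "hand": [0.4,0.4,0.4]
}}

```text
time_s: 6.95
ee_pos: [392.0, -371.7, 0.2]
orientation: [179.9, -0.1, 0.0]
force: [-0.4, 0.3, 4.0]
width: 50.7
```

{"method": "drive_tool", "body": {
  "xyz": [
    [0,0,0],
    [0,0,0],
    [0,0,0],
    [0,0,0]
  ],
  "turn": [
    [0,0,0],
    [0,0,0],
    [0,0,0],
    [0,0,0]
  ],
  "hand": [0.7,1,1,1]
}}

```text
time_s: 7.45
ee_pos: [391.2, -371.4, -0.8]
orientation: [-180.0, 0.0, 0.0]
force: [-0.2, -0.6, 0.0]
width: 85.4
```

{"method": "drive_tool", "body": {
  "xyz": [
    [0,0,-25],
    [0,0,-60],
    [0,0,-100],
    [20,0,-150],
    [30,0,-150]
  ],
  "turn": [
    [0,0,0],
    [0,0,0],
    [0,0,0],
    [0,0,0],
    [0,0,0]
  ],
  "hand": [1,1,1,1,1]
}}

```text
time_s: 8.07
ee_pos: [424.6, -373.0, 154.1]
orientation: [179.7, -0.5, 0.1]
force: [-0.1, 0.4, -0.5]
width: 85.8
```

```bash
python3 - <<'E'
from h import *
import json
w=cv2.imread('pics/w3.png')
c=cam('wrist');cv2.imwrite('pics/w4.png',c['img']); print(robot.observe()['ee_pos'],'cup pred px',proj(c,(391,-371,40)))
t=cam('top'); cv2.imwrite('pics/t4.png',t['img']); cv2.imwrite('pics/c4.png',np.hstack([cv2.resize(t['img'][120:300,130:430],None,fx=1.33,fy=1.33),cv2.resize(c['img'],(320,239))[:, :]]))
# knob of lid_s in top
g=t['img'].max(axis=2)
for (x,y,z) in [(581,-261.5,90),(499,-411,97),(321,-149,42)]:
    u,v=proj(t,(x,y,z)); u0,v0=int(u)-12,int(v)-12
    sub=(g[v0:v0+24,u0:u0+24]<60).astype(np.uint8); n,l,st,ce=cv2.connectedComponentsWithStats(sub)
    for k in range(1,n): print((round(u),round(v)),st[k][4],ce[k]+[u0,v0],ray(t,*(ce[k]+[u0,v0]),z).round(1))
E
```

```text
[ 424.03038359 -372.04670147  151.38367114] cup pred px (np.float64(281.1968966697973), np.float64(252.46985044507278))
(393, 198) 9 [402.66666667 204.33333333] [ 483.8 -433.7   97. ]
(282, 272) 85 [280.94117647 272.90588235] [ 318.8 -146.7   42. ]
```

View pics/c4.png

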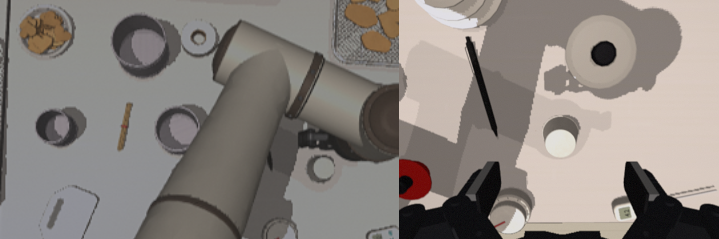

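{"method": "drive_tool", "body": {
  "xyz": [
    [50,-35,0],
    [100,-70,0],
    [160,-110,0],
    [160,-110,0],
    [160,-110,0]
  ],
  "turn": [
    [0,0,0],
    [0,0,0],
    [0,0,0],
    [0,0,0],
    [0,0,0]
  ],
  "hand": [0.6,0.6,0.6,0.6,0.6]
}}

```text
time_s: 8.8
ee_pos: [580.3, -260.8, 147.3]
orientation: [-179.9, 0.2, 0.0]
force: [0.8, 0.3, -0.2]
width: 51.5
```

```bash
cat >> h.py <<'E'
def dark(c,p,r,thr=60,amin=60):
    u,v=proj(c,p); print('pred',round(u),round(v)); g=c['img'].max(axis=2); m=np.zeros_like(g); cv2.circle(m,(int(u),int(v)),r,1,-1)
    n,l,st,ce=cv2.connectedComponentsWithStats(((g<thr)&(m>0)).astype(np.uint8))
    for k in range(1,n):
        if st[k][4]>amin:
            x,y,w,h,a=st[k]; print('box',x,y,w,h,'area',a,'cen',ce[k].round(1),'world of cen',ray(c,*ce[k],p[2]).round(1))
E
python3 - <<'E'
from h import *
c=cam('wrist');cv2.imwrite('pics/w5.png',c['img']); s=robot.observe();print(s['ee_pos'],s['orientation'])
dark(c,(581,-261.5,90),60)
E
```

```text
[ 579.76966695 -261.50644099  147.8117475 ] [-1.79950201e+02  1.93320207e-01 -1.53660661e-02]
pred 286 237
box 265 214 37 41 area 1160 cen [283.2 234.2] world of cen [ 582.8 -260.    90. ]
box 276 278 13 20 area 175 cen [282.3 287. ] world of cen [ 548.9 -259.4   90. ]
```

View pics/w5.png

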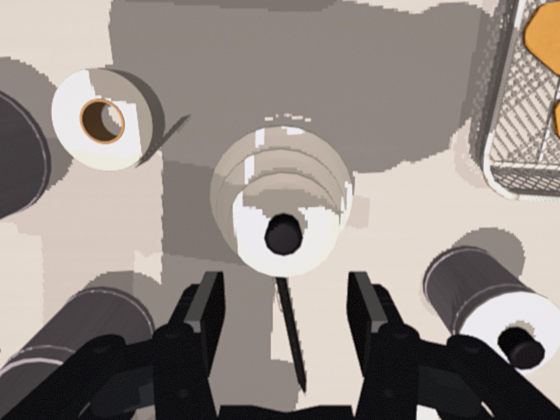

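{"method": "drive_tool", "body": {
  "xyz": [
    [0,-0.7,35],
    [0,-0.7,58],
    [0,-0.7,69],
    [0,-0.7,74],
    [0,-0.7,74]
  ],
  "turn": [
    [0,0,0],
    [0,0,0],
    [0,0,0],
    [0,0,0],
    [0,0,0]
  ],
  "hand": [0.6,0.6,0.6,0.6,0.6]
}}

```text
time_s: 9.48
ee_pos: [581.3, -261.2, 75.8]
orientation: [180.0, -0.0, -0.0]
force: [0.2, 0.3, 0.0]
width: 51.7
```

{"method": "drive_tool", "body": {
  "xyz": [
    [0,0,0],
    [0,0,0],
    [0,0,0],
    [0,0,0]
  ],
  "turn": [
    [0,0,0],
    [0,0,0],
    [0,0,0],
    [0,0,0]
  ],
  "hand": [0.1,0.1,0.1,0.1]
}}

```text
time_s: 9.98
ee_pos: [581.9, -261.0, 76.1]
orientation: [180.0, -0.1, 0.0]
force: [0.5, -0.6, 3.5]
width: 18.8
```

{"method": "drive_tool", "body": {
  "xyz": [
    [0,0,0],
    [0,0,0],
    [0,0,-8],
    [0,0,-20],
    [0,0,-20]
  ],
  "turn": [
    [0,0,0],
    [0,0,0],
    [0,0,0],
    [0,0,0],
    [0,0,0]
  ],
  "hand": [0.1,0.1,0.1,0.1,0.1]
}}

```text
time_s: 10.6
ee_pos: [582.0, -260.7, 96.6]
orientation: [180.0, -0.1, 0.0]
force: [0.1, -0.5, -1.4]
width: 19.2
```

```bash
python3 - <<'E'
from h import *
c=cam('wrist'); s=robot.observe();print(s['ee_pos'],s['force'],s['width'])
cv2.imwrite('pics/w6.png',np.vstack([cv2.resize(c['img'],(560,420))[120:420], ]))
E
```

```text
[ 581.5524389  -260.57924706   95.85362825] [ 0.37077045 -0.78155105 -0.40703389] 19.62339757375179
```

View pics/w6.png

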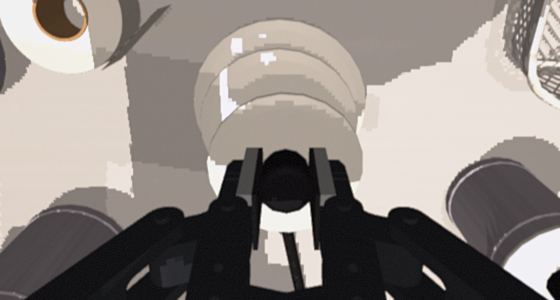

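```bash
cat >> h.py <<'E'
from scipy.optimize import least_squares
def rimfit(c,p,rad,thr=95,win=None,sat=35,verbose=True):
    """silhouette points of a dark canister cast onto the rim plane; robust circle of known radius"""
    im=c['img']; g=im.max(axis=2); m=((g<thr)&(g-im.min(axis=2)<sat)).astype(np.uint8)
    u,v=proj(c,p); R_=1.35*rad*c['f']/np.linalg.norm(c['eye']-np.array(p)); k=np.zeros_like(m); cv2.circle(k,(int(u),int(v)),int(R_),1,-1)
    cs,_=cv2.findContours(m&k,cv2.RETR_EXTERNAL,cv2.CHAIN_APPROX_NONE); q=max(cs,key=cv2.contourArea)[:,0,:]
    q=q[np.hypot(*(q-[u,v]).T)<R_-3]
    P=np.array([ray(c,*a,p[2])[:2] for a in q.astype(float)])
    x=np.array(p[:2],float)
    f=lambda x:np.hypot(*(P-x).T)-rad
    for s in (8,4,2): x=least_squares(f,x,loss='cauchy',f_scale=s/2).x
    print('rim',x.round(1),'n',len(P),'inliers',(abs(f(x))<2).sum()); return x
E
python3 - <<'E'
from h import *
c=cam('top'); c['img']=cv2.imread('pics/top0.png')
for t in (85,105): 
  rimfit(c,(602,-36,105),50,t); rimfit(c,(453,-107,90),41,t); rimfit(c,(457,118,75),32,t)
im=c['img'];print([im[v,u].tolist() for u,v in ((172,225),(162,212),(185,215),(150,240),(258,150))])
E
```

```text
rim [607.2 -32.2] n 229 inliers 60
rim [ 448.5 -103.7] n 212 inliers 86
rim [455.1 125.7] n 95 inliers 34
rim [607.  -32.7] n 99 inliers 52
rim [ 450.3 -105.8] n 93 inliers 48
rim [455.  122.3] n 28 inliers 17
[[84, 81, 86], [42, 41, 42], [44, 43, 44], [137, 134, 134], [79, 81, 84]]
```

{"method": "drive_tool", "body": {
  "xyz": [
    [0,0,-50],
    [-10,-20,-90],
    [-35,-70,-95],
    [-60,-120,-95],
    [-85,-170,-95]
  ],
  "turn": [
    [0,0,0],
    [0,0,0],
    [0,0,0],
    [0,0,0],
    [0,0,0]
  ],
  "hand": [0.1,0.1,0.1,0.1,0.1]
}}

```text
time_s: 11.32
ee_pos: [495.1, -89.4, 190.0]
orientation: [-180.0, 0.0, -0.0]
force: [1.1, 1.5, -0.0]
width: 19.1
```

{"method": "drive_tool", "body": {
  "xyz": [
    [-25,-50,0],
    [-50,-105,0],
    [-75,-160,0],
    [-105,-208,0],
    [-105,-208,0]
  ],
  "turn": [
    [0,0,0],
    [0,0,0],
    [0,0,0],
    [0,0,0],
    [0,0,0]
  ],
  "hand": [0.1,0.1,0.1,0.1,0.1]
}}

```text
time_s: 11.95
ee_pos: [389.5, 119.8, 190.4]
orientation: [-180.0, 0.0, 0.4]
force: [-0.0, 1.0, 0.1]
width: 19.5
```

```bash
python3 - <<'E'
from h import *
c=cam('wrist'); s=robot.observe();print(s['ee_pos'],s['orientation'],s['width'],s['force'])
cv2.imwrite('pics/w7.png',c['img'])
print(proj(c,(456,120,75)))
for t in (90,110):rimfit(c,(456,120,75),32,t)
E
```

```text
[390.27834714 118.59642176 190.32227693] [-1.79991367e+02  6.42560461e-03  2.67610020e-01] 19.323096830924023 [ 0.00722836 -0.57078826 -0.37845754]
(np.float64(284.9481409771769), np.float64(111.44802293722526))
rim [456.1 131.2] n 245 inliers 101
rim [456.4 130.9] n 248 inliers 104
```

View pics/w7.png

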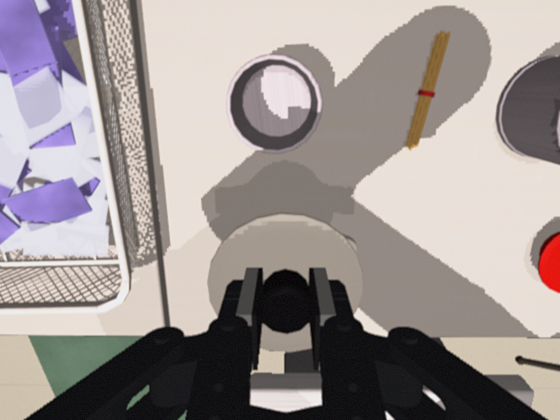

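```bash
python3 - <<'E'
from h import *
c=cam('wrist'); print(ray(c,275,103,75))
im=c['img'];g=im.max(axis=2).astype(int)
# dark inner ring: component near centre; outer contour = mouth edge
m=((g<80)).astype(np.uint8); k=np.zeros_like(m); cv2.circle(k,(275,103),52,1,-1)
cs,_=cv2.findContours(m&k,cv2.RETR_EXTERNAL,cv2.CHAIN_APPROX_NONE); q=max(cs,key=cv2.contourArea); e=cv2.fitEllipse(q); print(e,ray(c,*e[0],75))
s=robot.observe(); print('tcp',s['ee_pos'], 'axis px at z+4', proj(c,np.array(s['ee_pos'])+[0,0,16]))
E
```

```text
[462.16543357 125.07693996  75.        ]
((271.92987060546875, 104.60895538330078), (79.79936218261719, 83.21826934814453), 178.5876922607422) [461.14362876 127.09770707  75.        ]
tcp [390.85014326 117.69873896 190.25872721] axis px at z+4 (np.float64(286.4568760666214), np.float64(310.84600080001326))
```

{"method": "drive_tool", "body": {
  "xyz": [
    [10,-6,30],
    [10,-6,50],
    [10,-6,50],
    [10,-6,50]
  ],
  "turn": [
    [0,0,0],
    [0,0,0],
    [0,0,0],
    [0,0,0]
  ],
  "hand": [0.1,0.1,0.1,0.1]
}}

```text
time_s: 12.55
ee_pos: [402.1, 122.7, 140.9]
orientation: [-180.0, -0.0, -0.1]
force: [-0.5, 0.7, -0.1]
width: 19.3
```

```bash
cat >> h.py <<'E'
def ringfit(c,p,ro,vmax=230,canny=(40,120)):
    """Canny edge points cast onto the rim plane; robust fit of centre to the two rim circles (ro, ro-3)"""
    e=cv2.Canny(cv2.GaussianBlur(c['img'],(3,3),0),*canny); v,u=np.nonzero(e); k=v<vmax; u,v=u[k],v[k]
    P=np.array([ray(c,a,b,p[2])[:2] for a,b in zip(u.astype(float),v.astype(float))]); x=np.array(p[:2],float)
    for tol in (9,5,3):
        d=np.hypot(*(P-x).T); Q=P[(d>ro-3-tol)&(d<ro+tol)]
        def f(x):
            d=np.hypot(*(Q-x).T); a,b=d-ro,d-ro+3; return np.where(abs(a)<abs(b),a,b)
        x=least_squares(f,x,loss='cauchy',f_scale=0.7).x
    r=f(x); ang=np.degrees(np.arctan2(*(Q-x).T[::-1]))[abs(r)<1]
    print('ring',x.round(1),'n',len(Q),'in1mm',(abs(r)<1).sum(),'angular bins',np.histogram(ang,12,(-180,180))[0]); return x
E
python3 - <<'E'
from h import *
s=robot.observe();print(s['ee_pos'],s['orientation'])
c=cam('wrist'); cv2.imwrite('pics/w8.png',c['img'])
for p in ((462,125,75),(458,122,75),(465,128,75)): ringfit(c,p,32)
a=c.copy(); 
E
```

```text
[402.07232937 122.72060979 140.8692636 ] [-1.79989686e+02 -4.74059586e-02 -8.00525757e-02]
ring [459.1 128. ] n 808 in1mm 629 angular bins [24 35 30 40 84 76 94 93 52 31 46 24]
ring [459.1 128. ] n 808 in1mm 629 angular bins [24 35 30 40 84 76 94 93 52 31 46 24]
ring [459.1 128. ] n 808 in1mm 629 angular bins [24 35 30 40 84 76 94 93 52 31 46 24]
```

```bash
python3 - <<'E'
from h import *
c=cam('wrist'); im=c['img'].copy(); s=robot.observe()
for r,col in ((32,(0,0,255)),(29,(0,255,0))):
    for a in np.arange(0,6.28,.15):
        u,v=proj(c,(459.1+r*np.cos(a),128+r*np.sin(a),75)); cv2.circle(im,(round(u),round(v)),1,col,-1)
# expected held-knob top ring centre (axis through TCP, 15 mm behind)
for z in (15,): u,v=proj(c,np.array(s['ee_pos'])+[0,0,z]); cv2.drawMarker(im,(round(u),round(v)),(0,255,255)); print(u,v)
cv2.imwrite('pics/w8o.png',im)
E
```

```text
283.64614418676564 310.97743861101304
```

View pics/w8o.png

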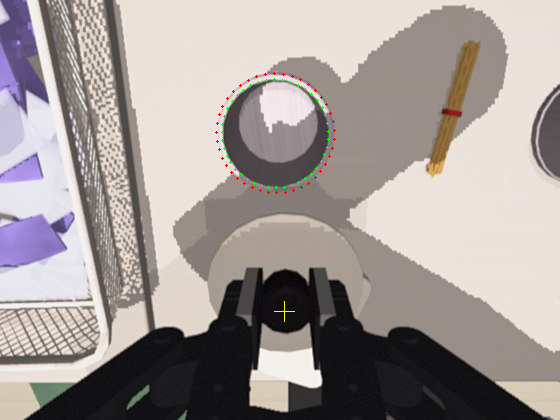

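{"method": "drive_tool", "body": {
  "xyz": [
    [30,-3,0],
    [57,-6,10],
    [57,-6,30],
    [57,-6,42],
    [57,-6,48]
  ],
  "turn": [
    [0,0,0],
    [0,0,0],
    [0,0,0],
    [0,0,0],
    [0,0,0]
  ],
  "hand": [0.1,0.1,0.1,0.1,0.1]
}}

```text
time_s: 13.28
ee_pos: [458.1, 129.1, 92.2]
orientation: [180.0, 0.0, 0.0]
force: [-0.5, 0.7, 0.5]
width: 19.1
```

{"method": "drive_tool", "body": {
  "xyz": [
    [0,0,3],
    [0,0,6],
    [0,0,8],
    [0,0,10],
    [0,0,10]
  ],
  "turn": [
    [0,0,0],
    [0,0,0],
    [0,0,0],
    [0,0,0],
    [0,0,0]
  ],
  "hand": [0.1,0.1,0.1,0.1,0.1]
}}

```text
time_s: 13.9
ee_pos: [459.0, 129.3, 83.4]
orientation: [180.0, -0.1, 0.1]
force: [0.5, -1.2, 6.3]
width: 19.3
```

{"method": "drive_tool", "body": {
  "xyz": [
    [0,0,0],
    [0,0,0],
    [0,0,-2],
    [0,0,-30],
    [0,0,-60]
  ],
  "turn": [
    [0,0,0],
    [0,0,0],
    [0,0,0],
    [0,0,0],
    [0,0,0]
  ],
  "hand": [0.55,0.55,0.55,0.55,0.55]
}}

```text
time_s: 14.52
ee_pos: [457.9, 129.1, 142.6]
orientation: [179.9, 0.1, 0.0]
force: [0.9, 0.6, 0.1]
width: 47.2
```

{"method": "drive_tool", "body": {
  "xyz": [
    [0,0,-40],
    [20,60,-40],
    [40,118,-40],
    [60,175,-40],
    [78,230,-40]
  ],
  "turn": [
    [0,0,0],
    [0,0,0],
    [0,0,0],
    [0,0,0],
    [0,0,0]
  ],
  "hand": [0.6,0.6,0.6,0.6,0.6]
}}

```text
time_s: 15.15
ee_pos: [536.8, -102.5, 182.4]
orientation: [-180.0, -0.0, 0.0]
force: [1.2, 1.3, 0.2]
width: 51.4
```

{"method": "drive_tool", "body": {
  "xyz": [
    [15,55,0],
    [30,110,0],
    [45,160,30],
    [45,160,52],
    [45,160,52]
  ],
  "turn": [
    [0,0,0],
    [0,0,0],
    [0,0,0],
    [0,0,0],
    [0,0,0]
  ],
  "hand": [0.6,0.6,0.6,0.6,0.6]
}}

```text
time_s: 15.78
ee_pos: [579.7, -260.9, 127.7]
orientation: [-179.9, 0.3, -0.1]
force: [-0.1, 0.1, 0.8]
width: 51.1
```

```bash
python3 - <<'E'
from h import *
s=robot.observe();print(s['ee_pos'],s['orientation'])
c=cam('wrist'); cv2.imwrite('pics/w9.png',c['img'])
dark(c,(581,-261,66),60)
t=cam('top'); cv2.imwrite('pics/t9.png',t['img'])
u,v=map(int,proj(t,(459,128,79)))
cv2.imwrite('pics/c9.png',np.hstack([cv2.resize(t['img'][v-40:v+40,u-40:u+40],None,fx=4,fy=4),cv2.resize(c['img'],(427,320))]))
E
```

```text
[ 579.69448818 -260.93094824  127.69268633] [-1.79917629e+02  3.14561076e-01 -7.08896819e-02]
pred 285 233
box 261 208 36 41 area 1132 cen [278.8 228.4] world of cen [ 584.  -257.6   66. ]
box 274 284 12 10 area 91 cen [279.9 288.1] world of cen [ 544.9 -257.9   66. ]
```

View pics/c9.png

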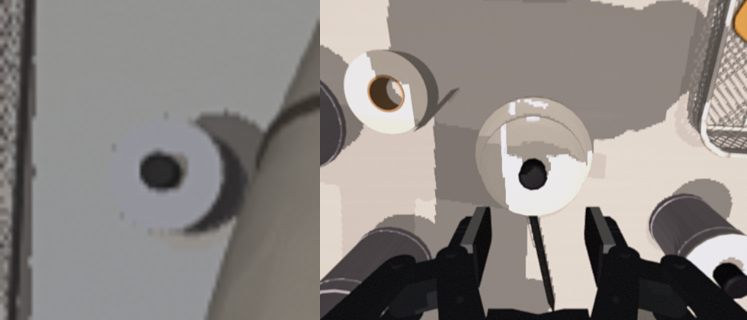

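{"method": "drive_tool", "body": {
  "xyz": [
    [0.5,-2.5,40],
    [0.5,-2.5,62],
    [0.5,-2.5,74],
    [0.5,-2.5,79],
    [0.5,-2.5,79]
  ],
  "turn": [
    [0,0,0],
    [0,0,0],
    [0,0,0],
    [0,0,0],
    [0,0,0]
  ],
  "hand": [0.6,0.6,0.6,0.6,0.6]
}}

```text
time_s: 16.5
ee_pos: [582.5, -258.1, 52.2]
orientation: [180.0, -0.1, 0.0]
force: [-0.5, -0.0, -0.0]
width: 51.1
```

{"method": "drive_tool", "body": {
  "xyz": [
    [0,0,0],
    [0,0,0],
    [0,0,0],
    [0,0,0],
    [0,0,0]
  ],
  "turn": [
    [0,0,0],
    [0,0,0],
    [0,0,0],
    [0,0,0],
    [0,0,0]
  ],
  "hand": [0.1,0.1,0.1,0.1,0.1]
}}

```text
time_s: 17.12
ee_pos: [582.4, -258.5, 52.1]
orientation: [180.0, -0.1, 0.0]
force: [-0.2, -0.5, 4.7]
width: 19.0
```

{"method": "drive_tool", "body": {
  "xyz": [
    [0,0,-10],
    [0,0,-50],
    [0,0,-95],
    [0,0,-140],
    [0,0,-140]
  ],
  "turn": [
    [0,0,0],
    [0,0,0],
    [0,0,0],
    [0,0,0],
    [0,0,0]
  ],
  "hand": [0.1,0.1,0.1,0.1,0.1]
}}

```text
time_s: 17.75
ee_pos: [583.7, -258.6, 195.9]
orientation: [179.9, -0.5, 0.0]
force: [-1.1, 0.6, -1.3]
width: 19.4
```

{"method": "drive_tool", "body": {
  "xyz": [
    [-48,-38,0],
    [-96,-76,0],
    [-144,-114,0],
    [-190,-150,0],
    [-197,-155,15]
  ],
  "turn": [
    [0,0,0],
    [0,0,0],
    [0,0,0],
    [0,0,0],
    [0,0,0]
  ],
  "hand": [0.1,0.1,0.1,0.1,0.1]
}}

```text
time_s: 18.38
ee_pos: [381.4, -101.9, 176.0]
orientation: [-179.9, 0.0, 0.1]
force: [0.4, 0.6, -0.5]
width: 19.2
```

{"method": "drive_tool", "body": {
  "xyz": [
    [0,0,10],
    [0,0,11],
    [0,0,11],
    [0,0,11]
  ],
  "turn": [
    [0,0,0],
    [0,0,0],
    [0,0,0],
    [0,0,0]
  ],
  "hand": [0.1,0.1,0.1,0.1]
}}

```text
time_s: 18.88
ee_pos: [385.4, -103.5, 165.3]
orientation: [180.0, -0.0, -0.0]
force: [0.4, 0.1, -0.6]
width: 19.4
```

```bash
cat >> h.py <<'E'
def overlay(c,x,z,ro,name):
    im=c['img'].copy(); s=robot.observe()
    for r,col in ((ro,(0,0,255)),(ro-3,(0,255,0))):
        for a in np.arange(0,6.28,.15):
            u,v=proj(c,(x[0]+r*np.cos(a),x[1]+r*np.sin(a),z)); cv2.circle(im,(round(u),round(v)),1,col,-1)
    u,v=proj(c,np.array(s['ee_pos'])+[0,0,15]); cv2.drawMarker(im,(round(u),round(v)),(0,255,255)); cv2.imwrite(name,im)
E
python3 - <<'E'
from h import *
s=robot.observe();print(s['ee_pos'],s['orientation'])
c=cam('wrist')
for p in ((452,-105,90),(457,-100,90)): x=ringfit(c,p,41)
overlay(c,x,90,41,'pics/w10.png')
E
```

```text
[ 385.38554487 -103.50342053  165.3377951 ] [ 1.79996845e+02 -4.42705503e-04 -3.67172642e-02]
ring [ 455.3 -101. ] n 708 in1mm 624 angular bins [31 44 41 37 63 94 87 76 37 40 42 32]
ring [ 455.3 -101. ] n 708 in1mm 624 angular bins [31 44 41 37 63 94 87 76 37 40 42 32]
```

View pics/w10.png

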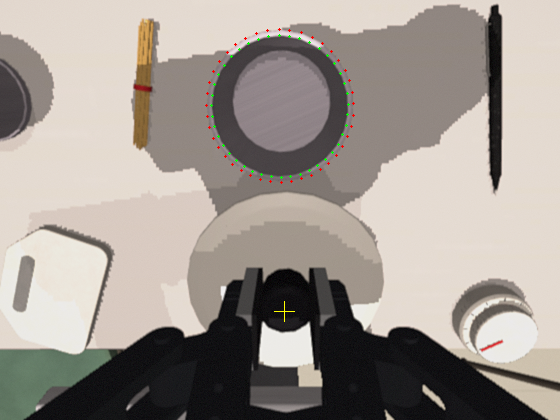

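{"method": "drive_tool", "body": {
  "xyz": [
    [35,-2,0],
    [70,-3,10],
    [70,-3,35],
    [70,-3,50],
    [70,-3,58]
  ],
  "turn": [
    [0,0,0],
    [0,0,0],
    [0,0,0],
    [0,0,0],
    [0,0,0]
  ],
  "hand": [0.1,0.1,0.1,0.1,0.1]
}}

```text
time_s: 19.55
ee_pos: [454.7, -100.4, 106.5]
orientation: [180.0, 0.1, -0.0]
force: [-1.3, -0.7, -1.4]
width: 19.4
```

{"method": "drive_tool", "body": {
  "xyz": [
    [0,0,3],
    [0,0,6],
    [0,0,8],
    [0,0,10],
    [0,0,10]
  ],
  "turn": [
    [0,0,0],
    [0,0,0],
    [0,0,0],
    [0,0,0],
    [0,0,0]
  ],
  "hand": [0.1,0.1,0.1,0.1,0.1]
}}

```text
time_s: 20.18
ee_pos: [455.4, -100.3, 98.3]
orientation: [180.0, -0.1, 0.1]
force: [-1.2, -0.0, 4.9]
width: 19.3
```

{"method": "drive_tool", "body": {
  "xyz": [
    [0,0,0],
    [0,0,0],
    [0,0,-2],
    [0,0,-30],
    [0,0,-60]
  ],
  "turn": [
    [0,0,0],
    [0,0,0],
    [0,0,0],
    [0,0,0],
    [0,0,0]
  ],
  "hand": [0.55,0.55,0.55,0.55,0.55]
}}

```text
time_s: 20.8
ee_pos: [454.5, -100.2, 157.7]
orientation: [180.0, 0.1, 0.0]
force: [1.0, 0.3, 0.5]
width: 46.9
```

{"method": "drive_tool", "body": {
  "xyz": [
    [30,40,0],
    [65,80,0],
    [100,120,20],
    [127,158,50],
    [127,158,50]
  ],
  "turn": [
    [0,0,0],
    [0,0,0],
    [0,0,0],
    [0,0,0],
    [0,0,0]
  ],
  "hand": [0.6,0.6,0.6,0.6,0.6]
}}

```text
time_s: 21.42
ee_pos: [580.8, -259.9, 102.3]
orientation: [-179.9, 0.4, -0.2]
force: [-0.4, 0.4, 0.6]
width: 51.4
```

{"method": "drive_tool", "body": {
  "xyz": [
    [0,0,0],
    [0,0,0]
  ],
  "turn": [
    [0,0,0],
    [0,0,0]
  ],
  "hand": [0.6,0.6]
}}

```text
time_s: 21.68
ee_pos: [582.0, -257.4, 109.0]
orientation: [180.0, -0.1, 0.1]
force: [0.3, -0.2, -0.4]
width: 51.3
```

```bash
python3 - <<'E'
from h import *
s=robot.observe();print(s['ee_pos'],s['orientation'])
c=cam('wrist'); cv2.imwrite('pics/w11.png',c['img'])
dark(c,(581,-260,42),60)
E
```

```text
[ 582.03441063 -257.40931825  109.03428404] [ 1.79968845e+02 -1.33283626e-01  8.70721795e-02]
pred 289 234
box 267 206 36 39 area 1074 cen [284.7 225.5] world of cen [ 586.6 -257.6   42. ]
```

{"method": "drive_tool", "body": {
  "xyz": [
    [2.5,0,40],
    [2.5,0,62],
    [2.5,0,75],
    [2.5,0,80],
    [2.5,0,80]
  ],
  "turn": [
    [0,0,0],
    [0,0,0],
    [0,0,0],
    [0,0,0],
    [0,0,0]
  ],
  "hand": [0.6,0.6,0.6,0.6,0.6]
}}

```text
time_s: 22.35
ee_pos: [584.8, -258.1, 28.1]
orientation: [180.0, -0.1, 0.0]
force: [0.2, -0.7, -0.6]
width: 51.4
```

{"method": "drive_tool", "body": {
  "xyz": [
    [0,0,0],
    [0,0,0],
    [0,0,0],
    [0,0,0],
    [0,0,0]
  ],
  "turn": [
    [0,0,0],
    [0,0,0],
    [0,0,0],
    [0,0,0],
    [0,0,0]
  ],
  "hand": [0.1,0.1,0.1,0.1,0.1]
}}

```text
time_s: 22.98
ee_pos: [585.0, -258.5, 28.3]
orientation: [180.0, -0.1, 0.0]
force: [-1.0, -0.1, 5.0]
width: 19.2
```

{"method": "drive_tool", "body": {
  "xyz": [
    [0,0,-10],
    [0,0,-50],
    [0,0,-100],
    [0,0,-150],
    [0,0,-150]
  ],
  "turn": [
    [0,0,0],
    [0,0,0],
    [0,0,0],
    [0,0,0],
    [0,0,0]
  ],
  "hand": [0.1,0.1,0.1,0.1,0.1]
}}

```text
time_s: 23.6
ee_pos: [586.6, -258.8, 182.6]
orientation: [179.9, -0.5, 0.0]
force: [0.0, 0.5, -1.5]
width: 19.1
```

{"method": "drive_tool", "body": {
  "xyz": [
    [-14,-55,-10],
    [-28,-112,-10],
    [-42,-168,-10],
    [-57,-222,-10],
    [-57,-228,-10]
  ],
  "turn": [
    [0,0,0],
    [0,0,0],
    [0,0,0],
    [0,0,0],
    [0,0,0]
  ],
  "hand": [0.1,0.1,0.1,0.1,0.1]
}}

```text
time_s: 24.22
ee_pos: [525.3, -27.5, 186.2]
orientation: [-180.0, 0.2, 0.2]
force: [-0.5, -0.1, -0.9]
width: 19.3
```

{"method": "drive_tool", "body": {
  "xyz": [
    [0,0,0],
    [0,0,0],
    [0,0,0]
  ],
  "turn": [
    [0,0,0],
    [0,0,0],
    [0,0,0]
  ],
  "hand": [0.1,0.1,0.1]
}}

```text
time_s: 24.6
ee_pos: [527.3, -31.3, 186.9]
orientation: [180.0, 0.0, -0.1]
force: [-0.1, 0.5, -1.0]
width: 19.2
```

```bash
python3 - <<'E'
from h import *
s=robot.observe();print(s['ee_pos'],s['orientation'])
c=cam('wrist')
for p in ((608,-32,105),(612,-28,105)): x=ringfit(c,p,50)
overlay(c,x,105,50,'pics/w12.png')
E
```

```text
[527.29150909 -31.26938267 186.87519375] [ 1.79991367e+02  4.85729187e-02 -1.01810944e-01]
ring [613.9 -28.8] n 642 in1mm 576 angular bins [44 59 49 68 96  0  0 53 46 55 59 47]
ring [613.9 -28.8] n 642 in1mm 576 angular bins [44 59 49 68 96  0  0 53 46 55 59 47]
```

View pics/w12.png

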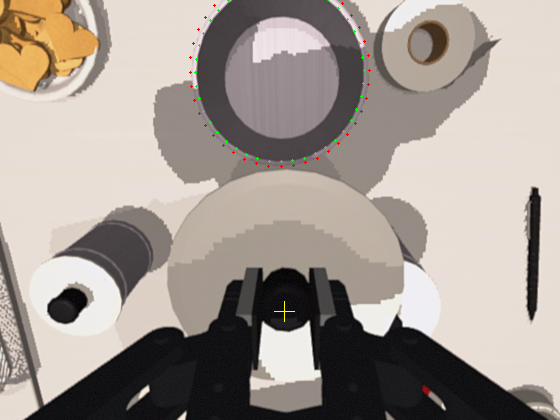

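{"method": "drive_tool", "body": {
  "xyz": [
    [45,-2,0],
    [86.5,-3,5],
    [86.5,-3,30],
    [86.5,-3,52],
    [86.5,-3,63]
  ],
  "turn": [
    [0,0,0],
    [0,0,0],
    [0,0,0],
    [0,0,0],
    [0,0,0]
  ],
  "hand": [0.1,0.1,0.1,0.1,0.1]
}}

```text
time_s: 25.28
ee_pos: [613.2, -28.0, 122.6]
orientation: [180.0, 0.2, -0.1]
force: [0.5, 0.6, -1.0]
width: 19.3
```

{"method": "drive_tool", "body": {
  "xyz": [
    [0,0,3],
    [0,0,6],
    [0,0,9],
    [0,0,11],
    [0,0,11]
  ],
  "turn": [
    [0,0,0],
    [0,0,0],
    [0,0,0],
    [0,0,0],
    [0,0,0]
  ],
  "hand": [0.1,0.1,0.1,0.1,0.1]
}}

```text
time_s: 25.9
ee_pos: [613.8, -27.2, 113.4]
orientation: [180.0, -0.0, 0.0]
force: [-0.1, 0.4, -1.6]
width: 19.3
```

{"method": "drive_tool", "body": {
  "xyz": [
    [0,0,1],
    [0,0,1.5],
    [0,0,1.5]
  ],
  "turn": [
    [0,0,0],
    [0,0,0],
    [0,0,0]
  ],
  "hand": [0.1,0.1,0.1]
}}

```text
time_s: 26.28
ee_pos: [614.3, -27.2, 113.1]
orientation: [180.0, -0.1, 0.0]
force: [-1.9, 1.0, 4.7]
width: 19.2
```

{"method": "drive_tool", "body": {
  "xyz": [
    [0,0,0],
    [0,0,0],
    [0,0,-2],
    [0,0,-35],
    [0,0,-70]
  ],
  "turn": [
    [0,0,0],
    [0,0,0],
    [0,0,0],
    [0,0,0],
    [0,0,0]
  ],
  "hand": [0.55,0.55,0.55,0.55,0.55]
}}

```text
time_s: 26.9
ee_pos: [613.5, -27.3, 182.0]
orientation: [180.0, 0.1, 0.0]
force: [-0.2, -0.2, 0.6]
width: 47.2
```

{"method": "drive_tool", "body": {
  "xyz": [
    [-30,45,0],
    [-60,95,0],
    [-92,145,0],
    [-125,195,0],
    [-155,245,0]
  ],
  "turn": [
    [0,0,0],
    [0,0,0],
    [0,0,0],
    [0,0,0],
    [0,0,0]
  ],
  "hand": [1,1,1,1,1]
}}

```text
time_s: 27.52
ee_pos: [457.6, -273.6, 182.1]
orientation: [180.0, -0.0, 0.0]
force: [0.2, -0.7, 0.9]
width: 85.8
```

{"method": "drive_tool", "body": {
  "xyz": [
    [-30,45,0],
    [-67,99,30],
    [-67,99,60],
    [-67,99,80],
    [-67,99,80]
  ],
  "turn": [
    [0,0,0],
    [0,0,0],
    [0,0,0],
    [0,0,0],
    [0,0,0]
  ],
  "hand": [1,1,1,1,1]
}}

```text
time_s: 28.15
ee_pos: [390.7, -371.0, 100.4]
orientation: [-179.9, 0.2, -0.0]
force: [-0.0, -0.3, -0.0]
width: 85.2
```

```bash
python3 - <<'E'
from h import *
s=robot.observe();print(s['ee_pos'],s['orientation'])
c=cam('wrist'); t=cam('top'); 
u,v=proj(c,(391.5,-371.5,40)); print('cup pred',u,v)
a=c['img'].copy(); cv2.drawMarker(a,(round(u),round(v)),(0,0,255))
cv2.imwrite('pics/c13.png',np.hstack([a[:,100:480],cv2.resize(t['img'][125:265,140:280],(420,420),interpolation=cv2.INTER_CUBIC)]))
E
```

```text
[ 390.66449839 -370.95014262  100.36423878] [-1.79895006e+02  1.95416976e-01 -3.16705338e-02]
cup pred 285.64061628380836 235.02186304486327
```

View pics/c13.png

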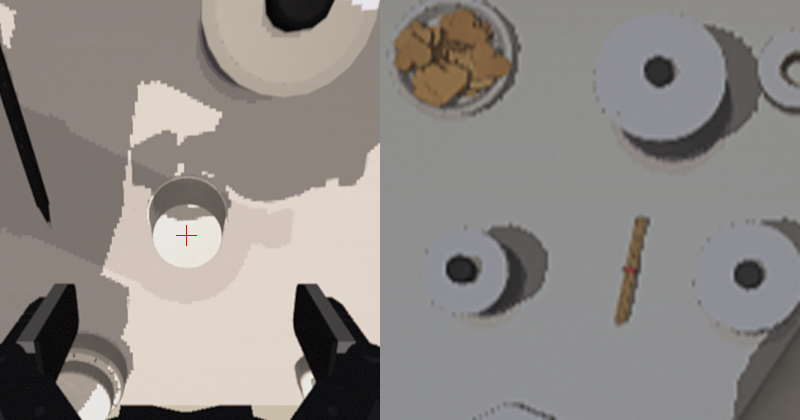

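{"method": "drive_tool", "body": {
  "xyz": [
    [0,0,45],
    [0,0,80],
    [0,0,96],
    [0,0,102],
    [0,0,102]
  ],
  "turn": [
    [0,0,0],
    [0,0,0],
    [0,0,0],
    [0,0,0],
    [0,0,0]
  ],
  "hand": [1,1,1,1,1]
}}

```text
time_s: 28.88
ee_pos: [392.7, -371.6, 0.7]
orientation: [179.9, -0.1, 0.0]
force: [0.6, -0.0, -0.1]
width: 85.4
```

{"method": "drive_tool", "body": {
  "xyz": [
    [0,0,0],
    [0,0,0],
    [0,0,0],
    [0,0,0],
    [0,0,0]
  ],
  "turn": [
    [0,0,0],
    [0,0,0],
    [0,0,0],
    [0,0,0],
    [0,0,0]
  ],
  "hand": [0.5,0.4,0.4,0.4,0.4]
}}

```text
time_s: 29.5
ee_pos: [392.6, -371.7, 1.3]
orientation: [179.9, -0.1, 0.0]
force: [-0.8, 1.9, 5.8]
width: 50.4
```

{"method": "drive_tool", "body": {
  "xyz": [
    [0,0,-10],
    [0,0,-60],
    [0,0,-120],
    [0,0,-180],
    [0,0,-200]
  ],
  "turn": [
    [0,0,0],
    [0,0,0],
    [0,0,0],
    [0,0,0],
    [0,0,0]
  ],
  "hand": [0.4,0.4,0.4,0.4,0.4]
}}

```text
time_s: 30.12
ee_pos: [393.3, -372.2, 205.2]
orientation: [179.7, -0.4, 0.0]
force: [-0.5, 1.4, -1.5]
width: 50.2
```

{"method": "drive_tool", "body": {
  "xyz": [
    [30,-47,0],
    [60,-95,0],
    [92,-145,0],
    [125,-195,0],
    [155,-245,0]
  ],
  "turn": [
    [0,0,0],
    [0,0,0],
    [0,0,0],
    [0,0,0],
    [0,0,0]
  ],
  "hand": [0.4,0.4,0.4,0.4,0.4]
}}

```text
time_s: 30.75
ee_pos: [547.4, -124.4, 200.6]
orientation: [-180.0, -0.1, 0.0]
force: [0.4, -0.3, -0.5]
width: 49.7
```

{"method": "drive_tool", "body": {
  "xyz": [
    [30,-45,0],
    [67,-99,10],
    [67,-99,40],
    [67,-99,65],
    [67,-99,78]
  ],
  "turn": [
    [0,0,0],
    [0,0,0],
    [0,0,0],
    [0,0,0],
    [0,0,0]
  ],
  "hand": [0.4,0.4,0.4,0.4,0.4]
}}

```text
time_s: 31.38
ee_pos: [613.0, -27.1, 120.7]
orientation: [180.0, 0.1, 0.0]
force: [0.2, -0.5, 0.4]
width: 50.0
```

{"method": "drive_tool", "body": {
  "xyz": [
    [0,0,5],
    [0,0,9],
    [0,0,11],
    [0,0,12],
    [0,0,12]
  ],
  "turn": [
    [0,0,0],
    [0,0,0],
    [0,0,0],
    [0,0,0],
    [0,0,0]
  ],
  "hand": [0.4,0.4,0.4,0.4,0.4]
}}

```text
time_s: 32.0
ee_pos: [614.0, -27.2, 110.2]
orientation: [-180.0, -0.0, 0.0]
force: [0.2, 0.4, 0.2]
width: 50.1
```

Expected contact is about 1 mm lower.

{"method": "drive_tool", "body": {
  "xyz": [
    [0,0,0.7],
    [0,0,1.4],
    [0,0,1.4]
  ],
  "turn": [
    [0,0,0],
    [0,0,0],
    [0,0,0]
  ],
  "hand": [0.4,0.4,0.4]
}}

```text
time_s: 32.38
ee_pos: [614.4, -27.2, 109.7]
orientation: [180.0, -0.1, 0.0]
force: [-0.6, 0.1, 5.3]
width: 50.1
```

Contact made. I'll release, back off and check.

{"method": "drive_tool", "body": {
  "xyz": [
    [0,0,0],
    [0,0,0],
    [0,0,0],
    [0,0,-20],
    [0,0,-60]
  ],
  "turn": [
    [0,0,0],
    [0,0,0],
    [0,0,0],
    [0,0,0],
    [0,0,0]
  ],
  "hand": [0.8,1,1,1,1]
}}

```text
time_s: 33.0
ee_pos: [612.4, -27.3, 166.8]
orientation: [180.0, 0.3, -0.0]
force: [0.4, 0.5, -0.4]
width: 85.3
```

{"method": "drive_tool", "body": {
  "xyz": [
    [0,0,-40],
    [0,60,-80],
    [0,120,-80],
    [0,180,-80],
    [0,240,-80]
  ],
  "turn": [
    [0,0,0],
    [0,0,0],
    [0,0,0],
    [0,0,0],
    [0,0,0]
  ],
  "hand": [1,1,1,1,1]
}}

```text
time_s: 33.62
ee_pos: [613.7, -268.2, 248.5]
orientation: [-180.0, -0.0, 0.0]
force: [0.3, 0.5, -0.1]
width: 85.6
```

{"method": "drive_tool", "body": {
  "xyz": [
    [0,60,0],
    [0,120,0],
    [0,120,0]
  ],
  "turn": [
    [0,0,0],
    [0,0,0],
    [0,0,0]
  ],
  "hand": [1,1,1]
}}

```text
time_s: 34.0
ee_pos: [612.5, -390.7, 246.3]
orientation: [-180.0, 0.1, -0.3]
force: [0.2, 0.4, -1.1]
width: 85.7
```

```bash
python3 - <<'E'
from h import *
s=robot.observe();print(s['ee_pos'],s['force'],s['time_s'])
a=cam('scene');t=cam('top')
print('cup base pred scene',proj(a,(614,-27.2,149)),'top',proj(t,(614,-27.2,149)))
cv2.imwrite('pics/f.png',np.hstack([cv2.resize(a['img'][110:310,120:320],(400,400)),cv2.resize(t['img'][120:260,150:290],(400,400))]))
E
```

```text
[ 612.49221136 -390.65938866  246.28343978] [ 0.23567815  0.42807501 -1.0903302 ] 34.0
cup base pred scene (np.float64(277.9147720084808), np.float64(146.94164610536336)) top (np.float64(230.57887081089547), np.float64(143.4045380630675))
```

View pics/f.png

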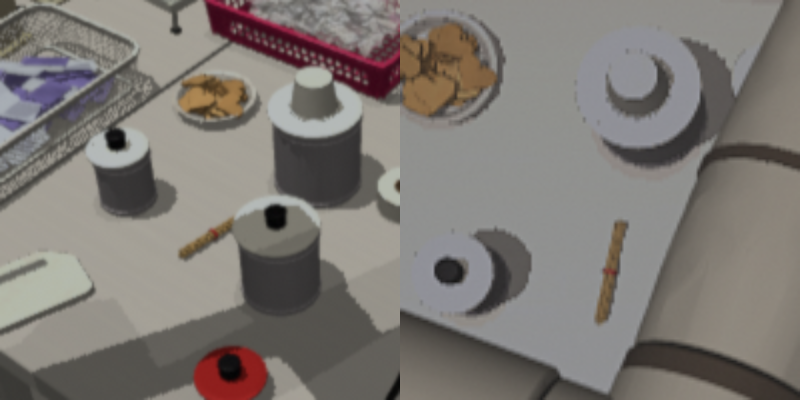

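The picture shows all three lids flat on their canisters. The cup is upside down over the large lid's knob, at about (314, 75) in the scene half. The arm is clear.

```bash
python3 -c "
from cell import order; print(order.sign_off())"
```

```text
the job is handed in; nothing more can be done
None
```

The job is handed in at 34 s of the 112 s allowed. I parked the cup upside down on the table, seated the small, middle and large lids in that order, and put the cup back over the large lid's knob.

**Last checks:**
- **Seating:** each lid touched down with a light push of about 5–6 N, within about 1 mm of the expected height. In the final pictures all three look flat on upright canisters. These are image and contact checks; I had no direct reading of tilt or centring.
- **Cup:** it touched down at the expected height and stands upright over the large lid's knob in the final pictures.
- **Closed canister and red lid:** I never touched either one.

**Disagreements:**
- My first canister positions from the top camera were 5–9 mm off the closer wrist-camera fits, so I used the wrist fits.
- The gripper read 19 mm on the 22 mm knobs, but every grasp held.
- I viewed 16 pictures, two over the budget of 14.

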